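Put a loaded circuit board under test in a capstan test press

TASK

Push the loaded shuttle of the test press home to its stop, then wind the press down onto the board by pushing the capstan's spokes round clockwise, one after another, until turning it takes between half as much again and twice the effort of turning it free; leave it holding like that. Do not force the capstan, do not crush the board, and leave the other things on the bench where they are.

Things in the scene. Friction and masses are not known exactly. Their poses are not given: they have to be found in the camera images.
- capstan_hub (a point): Centre of the steel capstan on top of the press, on its upright axis at mid-height of the spokes; turns with it, x along one spoke. Four level spokes 90 deg apart reach 80 mm out; black grips 15 mm thick from 39 mm out. Hub 21 mm radius, its top 17 mm above this point; a 16 mm screw stands up to 33 mm above the hub. Below: crown 36 mm, its nuts 28 mm down.
- ram: Blue crosshead with its screw, under the capstan, carrying the white pusher head (four pegs over the board). Each radian the capstan turns clockwise (seen from above) lowers it 6 mm. Turned free the capstan drags with a steady 0.48 N m, which also holds it where it is left. The pusher's height on the ram was set by hand and is unknown: pegs meet the board after about 1.3 to 4.7 rad.
- board: Small blue circuit board, 28 x 63 mm, 2 mm thick with a 9 mm high socket; origin under its middle. It lies between pins on the shuttle's sprung carrier, 40 N per mm. The press must hold it with 30 to 100 N: every 0.1 N m at the capstan above its free drag presses with 17 N, so aim at 0.36 N m (60 N) over the drag. Above 100 N it is crushed. Need not be touched.
- shuttle (a joint): Sliding shuttle under the press that carries the board, m: 0 = out in its loading place, 0.075 = home against its stop, board under the pusher. Slides stiffly (2.5 N), stays where it is left.
- push_plate (a point): Middle of the outer face of the upright aluminium push plate at the shuttle's outer end: 50 mm wide (along x), 8 mm thick, from 22 mm below to 26 mm above this point, with a black grip bar on top. y points outward from the press: push the plate along -y. At home this point is 145 mm from the capstan's axis.
- nest (a point): Where the board's origin belongs between the pins, on the carrier's top; x across the shuttle, y outward along it. Moves with the shuttle and sinks up to 4 mm as the board is pressed.
- flux_tub: Round tub with a yellow lid, 58 mm wide, 37 mm high, loose; origin under its middle. Bystander.
- paste_jar: Small white jar with a red cap, 35 mm wide, 43 mm high, loose; origin under its middle. Bystander.
- vinyl_tape: Roll of black tape, 62 mm across, 18 mm high, loose, lying flat; origin under its middle. Bystander.
- capstan: The whole capstan; origin on its axis 18 mm below the spokes' mid-height. Pushing on it with more than 40 N counts as forcing it. A tall microscope stands some 0.25 m to its left (+y), its head over the bench: swing round in front of it.

How it is judged:
By the outcome, as a careful person would: the job done as asked, in the order asked, and still so for the second after the job is handed in, with the robot touching nothing.
It also fails if it takes over 67 s, if anything falls off the work surface, if the arm or the gripper's body presses on something with over 40 N, if the wrist force passes 120 N, or if a joint passes its speed limit or range.

ROBOT

A 7-joint arm with a two-finger parallel gripper is mounted at the origin on a cart in front of the work surface, level with it; the furniture and walls round the work are solid. World frame = base frame: x ahead of the robot, y to its left, z up, the work surface at z = 0. Lengths are in m, angles in rad, forces in N, time in s.
With the tool pointing down it reaches from about 0.425 to 0.875 m from the base axis. Payload 8.4 kg.
Tool frame: the origin (TCP) lies midway between the tips of the shut fingers; the grasp point (between the pads) lies grip_point_offset behind it (grip_point_offset is the distance from the TCP to the grasp point, in m); z points along the fingers, y is the line along which they close (so a half turn about z gives the same grasp; the last joint's range is limited). The gripper opens to 85 mm and grips with 20 to 120 N. Pads are 22 mm wide; open, the fingers measure 114 mm over their backs; the gripper's body (76 mm by 85 mm) begins 54 mm behind the grasp point. The pads swing forward as they close: fully open they stand 13 mm farther back than shut.
Start: joints at [-1.319, 0.333, 0.04, 1.465, -0.013, 1.343, -0.059], TCP at [0.223, 0.61, 0.231] pointing down, gripper open.
Joint ranges: [-2.58, 2.58], [-0.38, 2.09], [-1.3, 1.39], [0.25, 2.4], [-1.5, 4.64], [0.08, 2.09], [-2.65, 2.65]. Speed limits (rad/s): [2.22, 2.22, 2.79, 2.79, 3.14, 3.14, 3.14].

INTERFACE

Orientations are given as a rotation vector (axis times angle).
In Python, from workcell import observe, grab_frame, camera_model, close_job, grip_point_offset gives the robot as it stands.
- The arm moves only by the tool servo_tool, never from a script. Its argument "rows" is text: rows parted by semicolons, each of 7 numbers parted by spaces: the opening, from -1 (shut) to 1 (fully open), so that 0 is half open, then the shift along the tool's x, y, z in cm, then the turn, a rotation vector about the tool's x, y, z in degrees. In form: grip tx ty tz rx ry rz; .... A call has 1 to 20 rows; each row is the pose to reach, as a shift and turn from the pose commanded when the call began, along the tool's axes at that moment; what a row does not reach only later rows make up. A row lasts 1/10 s, in which the tool goes at most 50 mm and 8.59 degrees, less where a joint would pass 70% of its speed; a pose out of reach is approached as far as the arm can. A call with a gripper value outside its range is refused whole. The fingers move at their own pace and stop on an object; "force" is the grip in N (left out, the last holds). Time passes only in rows, so rows that repeat a pose let the fingers close. It gives the time, the measured TCP pose, the force, the opening and the grip force at its end, in the units of the state.
- observe(): the state, without advancing time (a new reading comes with each control period).
- grab_frame(name): name is "side" or "top" or "wrist"; returns the picture (420x560x3 uint8, red, green, blue); there is no depth.
- camera_model(name): a dict with "K" (3x3 intrinsics, pixels), "eye" and "rotation" of the camera in the world. Camera axes: x right, y up, looking along -z (the intrinsics and any distortion apply to the point x, -y, -z); pixel columns grow to the right and rows downward; lengths in m; the calibration is good to about 2 mm. The wrist camera is an equidistant fisheye: a pixel r from the principal point sees the ray r / f radians off the axis. A picture is of the moment at which its call begins: read the wrist's pose just before it. camera_model takes no time and is no camera call; for the wrist camera it gives the pose at the moment of the call.
- close_job(): hands the job in; it is judged then, once.
The state is a dict: "time": time; "joint_positions": joint angles; "joint_vel": joint speeds; "tau": joint torques, N m; "eef_pos": TCP position; "tool_rot": TCP orientation; "force": force on the tool from outside, world axes, zero at the start; "torque": the same for the moment, N m; "gripper_width": finger opening in m; "finger_force": force on a finger pad.
Only numpy, scipy, OpenCV 4.12 (cv2) and the standard library are available. Lean on these libraries where they do the work, as an engineer would, in place of code of your own. Each camera call takes 0.05 s, during which the arm holds its last target. There are 200 camera calls.

## Working session

There is one attempt and no reset: what is moved stays moved. The work goes in short steps, Python scripts to look and compute and a tool call to move; the robot and the scene stay as the last step left them, time stands still between calls to the robot, and variables do not carry over. Pictures are saved under pics/ and viewed, at most 10 in all, crops included, and the job is handed in when it is done.

Besides the shell and the picture viewer there is one more tool, called after ">>>" by a JSON object that holds its "op" and its "data". servo_tool: Moves the arm, as the interface text tells. Its arguments: {"type":"object","properties":{"rows":{"type":"string"},"force":{"type":"number"}},"required":["rows"]}

```bash
mkdir -p pics; ls; python3 - <<'E'
from workcell import *
import cv2,numpy as np
print(observe(),grip_point_offset)
for n in ["side","top"]:
    cv2.imwrite(f"pics/{n}0.png",grab_frame(n)[:,:,::-1]); print(n,camera_model(n))
E
```

```text
pics
{'time': 0.0, 'joint_positions': array([-1.31921825,  0.33389811,  0.03985919,  1.46630349, -0.01340587,
        1.34332572, -0.05854238]), 'joint_vel': array([-4.20969470e-04, -1.26208480e-03, -3.01587110e-04,  4.80789786e-05,
       -1.39620785e-04, -1.14737814e-03, -9.57311130e-04]), 'tau': array([-4.25042981e-04, -6.58559990e+01,  1.36503797e+00, -4.05557013e+01,
        1.67186436e-02,  1.26854071e-02,  1.93620565e-05]), 'eef_pos': array([0.22321136, 0.60996005, 0.23041358]), 'tool_rot': array([-5.48220511e-01, -3.09319528e+00,  2.60415861e-03]), 'force': array([ 0.85730316, -0.00215196, -0.38839173]), 'torque': array([ 0.01683619, -0.00651045, -0.01144654]), 'finger_force': 0.0, 'gripper_width': 0.08553987009085219} 0.0187
side {'K': array([[457.41335758,   0.        , 283.19117246],
       [  0.        , 457.41335758, 214.30626702],
       [  0.        ,   0.        ,   1.        ]]), 'eye': array([0.39592151, 0.0499963 , 0.88321402]), 'rotation': array([ 0.15044299, -0.67414961, -2.61003668])}
top {'K': array([[528.48498853,   0.        , 281.47314791],
       [  0.        , 528.48498853, 204.79202294],
       [  0.        ,   0.        ,   1.        ]]), 'eye': array([ 0.50158275, -0.32275569,  0.97776302]), 'rotation': array([ 0.05966936, -0.03275016, -1.54606448])}
```

View pics/side0.png

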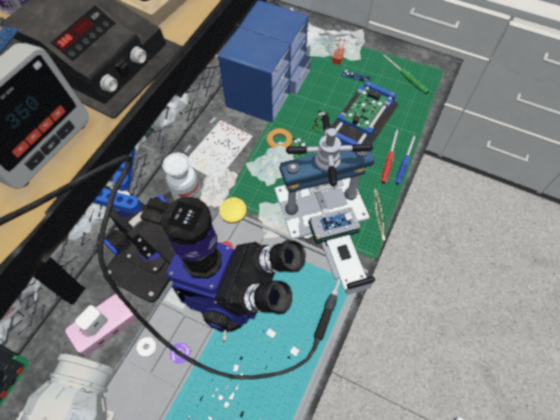

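View pics/top0.png

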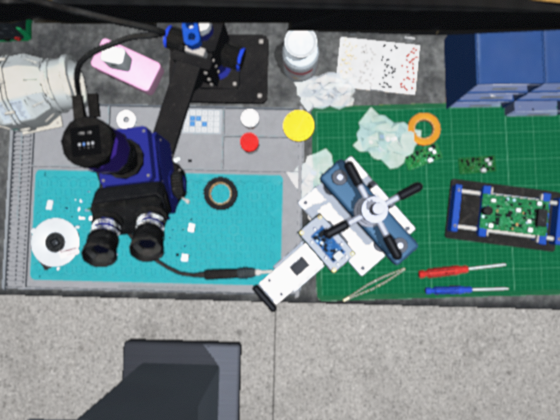

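The top view shows the press: hub at about (376,207), push plate at about (265,297). The side view shows the hub near (328,155) and the plate near (358,283). I'll take an enlarged crop of both.

```bash
python3 - <<'E'
import cv2,numpy as np
a=cv2.imread("pics/top0.png")[145:315,245:435]; b=cv2.imread("pics/side0.png")[120:300,265:385]
a=cv2.resize(a,None,fx=2.5,fy=2.5,interpolation=2); b=cv2.resize(b,None,fx=2.5,fy=2.5,interpolation=2)
o=np.zeros((450,785,3),np.uint8); o[:a.shape[0],:a.shape[1]]=a; o[:b.shape[0],480:480+b.shape[1]]=b
cv2.imwrite("pics/c1.png",o)
E
```

```text
(no output)
```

View pics/c1.png

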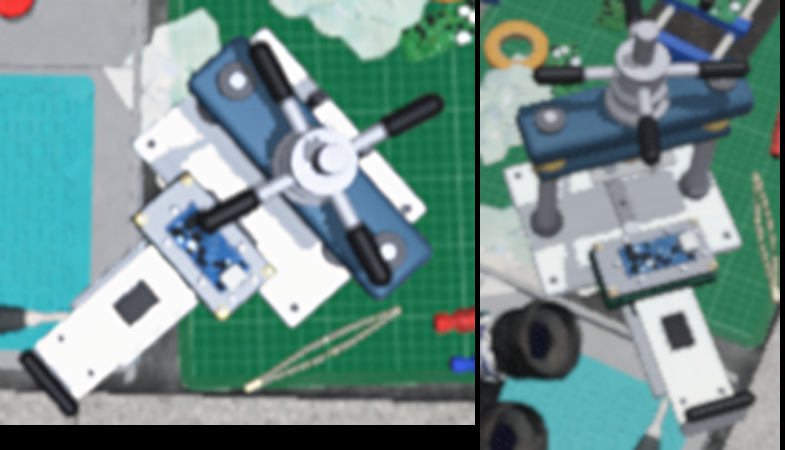

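```bash
cat > h.py <<'E'
import numpy as np
from workcell import *
from scipy.spatial.transform import Rotation as R
M={n:camera_model(n) for n in("side","top")}
def ray(n,p):
    m=M[n];K=m["K"];d=np.array([(p[0]-K[0,2])/K[0,0],-(p[1]-K[1,2])/K[1,1],-1]);return m["eye"],R.from_rotvec(m["rotation"]).apply(d)
def tri(pt,ps):
    a,d=ray("top",pt);b,e=ray("side",ps);s=np.linalg.lstsq(np.c_[d,-e],b-a,rcond=None)[0]
    P,Q=a+s[0]*d,b+s[1]*e;return (P+Q)/2,np.linalg.norm(P-Q)
def atz(n,p,z):
    a,d=ray(n,p);return a+d*(z-a[2])/d[2]
def proj(n,X):
    m=M[n];c=R.from_rotvec(m["rotation"]).inv().apply(np.array(X)-m["eye"]);K=m["K"];return K[0,2]+K[0,0]*c[0]/-c[2],K[1,2]-K[1,1]*c[1]/-c[2]
E
python3 - <<'E'
from h import *
np.set_printoptions(precision=4,suppress=True)
for k,t,s in [("board spoke",(327,235),(332.2,182)),("left",(349.8,159),(288.2,150)),("right",(397,256),(371.8,148)),("far",(421,185),(325.8,120)),("barA",(253.8,285.8),(349,286)),("barB",(275,309.8),(373.8,278.8)),("screwtop",(376,208.5),(331,132))]: print(k,*tri(t,s))
E
```

```text
board spoke [ 0.5056 -0.375   0.22  ] 0.002256921948524103
left [ 0.6117 -0.4082  0.2106] 0.008796276403928651
right [ 0.4744 -0.4772  0.2141] 0.005179552443071607
far [ 0.5797 -0.5146  0.1972] 0.00419114878071189
barA [ 0.4146 -0.2644  0.0867] 0.0049479001961606145
barB [ 0.3769 -0.3003  0.0815] 0.0012636465910840957
screwtop [ 0.5411 -0.4372  0.2669] 0.000866545241213777
```

```bash
python3 - <<'E'
from h import *
np.set_printoptions(precision=4,suppress=True)
for k,t,s in [("ocA",(147,242),(287,256)),("ocB",(101,245),(271,297)),("knob",(87,143),(187,211)),("ocBlow",(98,260),(268,313))]: print(k,*tri(t,s))
for p in [(421,185),(327,235),(349.8,159),(397,256)]: print(atz("top",p,.213))
hub=np.array([.5425,-.4415,.215]); print([ (proj("top",hub+[0,0,dz]),proj("side",hub+[0,0,dz])) for dz in(0,.05)])
E
```

```text
ocA [ 0.4902 -0.157   0.3656] 0.001031854778711551
ocB [ 0.485  -0.1024  0.3624] 0.0015955213662332028
knob [ 0.5893 -0.1188  0.4612] 0.000979320036895702
ocBlow [ 0.4743 -0.0905  0.3451] 0.014862751180720184
[ 0.5801 -0.5102  0.213 ]
[ 0.5045 -0.3758  0.213 ]
[ 0.6157 -0.4067  0.213 ]
[ 0.4769 -0.4768  0.213 ]
[((np.float64(373.25227531383524), np.float64(209.73975032037671)), (np.float64(328.22635579238863), np.float64(148.35766989011427))), ((np.float64(379.07656870107996), np.float64(207.88878242864664)), (np.float64(330.8555181342565), np.float64(130.6196497227451)))]
```

>>> {"op": "servo_tool", "data": {"rows": "-1 0 -5 -1 0 0 0;-1 0 -10 -2 0 0 0;-1 0 -15 -3 0 0 0;-1 0 -20 -3 0 0 0;-1 0 -24 -3 0 0 0;-1 0 -28 -3 0 0 0;-1 0 -31 -3 0 0 0;-1 0 -31 -3 0 0 0"}}

```text
time: 0.9
eef_pos: [0.116, 0.3166, 0.2614]
tool_rot: [0.548, 3.093, 0.001]
force: [0.3, -0.1, 0.2]
gripper_width: -0.0002
finger_force: 0.0
```

>>> {"op": "servo_tool", "data": {"rows": "-1 -4.7 -0.3 0 0 0 8;-1 -9.3 -1.3 0 0 0 16;-1 -13.7 -2.9 0 0 0 24;-1 -17.9 -5.1 0 0 0 32;-1 -21.7 -7.9 0 0 0 40;-1 -25 -11.1 0 0 0 48;-1 -27.9 -14.9 0 0 0 56;-1 -30.3 -18.9 0 0 0 64;-1 -32.1 -23.3 0 0 0 72;-1 -33.2 -27.8 0 0 0 80;-1 -33.7 -32.5 0 0 0 88;-1 -33.5 -37.2 0 0 0 96;-1 -32.7 -41.9 0 0 0 104;-1 -32.7 -41.9 0 0 0 110;-1 -32.7 -41.9 0 0 0 117;-1 -32.7 -41.9 0 0 0 117"}}

```text
time: 2.5
eef_pos: [0.2798, -0.1872, 0.2612]
tool_rot: [-2.926, -1.143, 0.001]
force: [-0.8, 0.0, -0.6]
gripper_width: 0.0005
finger_force: 0.0
```

>>> {"op": "servo_tool", "data": {"rows": "-1 0.7 3.6 3 0 0 0;-1 1.4 7.2 6 0 0 0;-1 2 10.7 10 0 0 0;-1 2 10.7 11 0 0 0;-1 2 10.7 11 0 0 0"}}

```text
time: 3.0
eef_pos: [0.3665, -0.2505, 0.149]
tool_rot: [-2.919, -1.153, 0.007]
force: [-0.5, 0.5, 0.6]
gripper_width: -0.0002
finger_force: 0.0
```

```bash
python3 - <<'E'
from h import *
import cv2
s=observe(); print(s['eef_pos'],s['tool_rot'],s['force'])
a=grab_frame("wrist"); t=grab_frame("top"); sd=grab_frame("side")
print(camera_model("wrist"))
cv2.imwrite("pics/w1f.png",a[:,:,::-1])
b=cv2.resize(sd[120:310,270:390],None,fx=2,fy=2); o=np.zeros((420,800,3),np.uint8); o[:,:560]=a; o[:380,560:]=b
cv2.imwrite("pics/w1.png",o[:,:,::-1]); cv2.imwrite("pics/t1f.png",t[:,:,::-1])
E
```

```text
[ 0.36646049 -0.25046534  0.148988  ] [-2.91878843 -1.15254908  0.00698779] [-0.45299112  0.45925868  0.61518456]
{'K': array([[325.1922621 ,   0.        , 284.54430682],
       [  0.        , 325.1922621 , 211.45856884],
       [  0.        ,   0.        ,   1.        ]]), 'eye': array([ 0.42197203, -0.19972453,  0.29592714]), 'rotation': array([-0.2849902 ,  0.12179994, -0.81546817])}
```

View pics/w1.png

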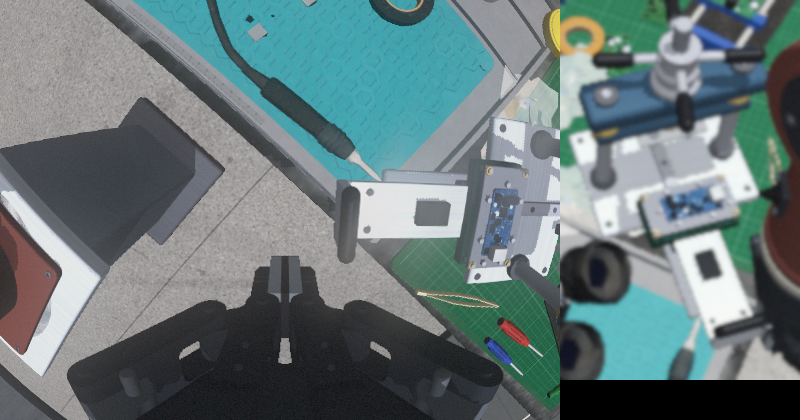

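The wrist view shows the plate's bar at (335–358, 180–262), the shut fingertips at (285,258), and the soldering iron clear of the approach. I'll check the bar's position.

```bash
cat >> h.py <<'E'
def wray(m,p):
    K=m["K"];x,y=(p[0]-K[0,2])/K[0,0],(p[1]-K[1,2])/K[1,1];t=np.hypot(x,y);s=np.sin(t)/t
    return m["eye"],R.from_rotvec(m["rotation"]).apply([x*s,-y*s,-np.cos(t)])
def watz(m,p,z):
    a,d=wray(m,p);return a+d*(z-a[2])/d[2]
E
python3 - <<'E'
from h import *
m=camera_model("wrist")
for p in [(346,182),(346,262)]: print(watz(m,p,.085))
print(watz(m,(285,258),.149))
E
```

```text
[ 0.41746347 -0.26079596  0.085     ]
[ 0.37651906 -0.30382798  0.085     ]
[ 0.37110474 -0.24777261  0.149     ]
```

>>> {"op": "servo_tool", "data": {"rows": "-1 0 0 3 0 0 0;-1 0 0 6 0 0 0;-1 0 0 9 0 0 0;-1 0 0.5 9.4 0 0 0;-1 0 1 9.4 0 0 0;-1 0 1.5 9.4 0 0 0;-1 0 2 9.4 0 0 0;-1 0 2.5 9.4 0 0 0;-1 0 3 9.4 0 0 0;-1 0 3.5 9.4 0 0 0;-1 0 4 9.4 0 0 0;-1 0 4.5 9.4 0 0 0;-1 0 5 9.4 0 0 0;-1 0 5.5 9.4 0 0 0;-1 0 6 9.4 0 0 0"}}

```text
time: 4.65
eef_pos: [0.4084, -0.2957, 0.0573]
tool_rot: [-2.924, -1.149, 0.0]
force: [-2.0, 1.7, 2.0]
gripper_width: -0.0
finger_force: 1.5
```

>>> {"op": "servo_tool", "data": {"rows": "-1 0 0.5 0 0 0 0;-1 0 1 0 0 0 0;-1 0 1.5 0 0 0 0;-1 0 2 0 0 0 0;-1 0 2.5 0 0 0 0;-1 0 3 0 0 0 0;-1 0 3.3 0 0 0 0;-1 0 3.6 0 0 0 0;-1 0 3.6 0 0 0 0"}}

```text
time: 5.55
eef_pos: [0.4332, -0.3221, 0.0574]
tool_rot: [2.923, 1.148, 0.001]
force: [0.0, -1.1, -0.7]
gripper_width: 0.0002
finger_force: 0.0
```

>>> {"op": "servo_tool", "data": {"rows": "-1 0 0.1 0 0 0 0;-1 0 0.2 0 0 0 0;-1 0 0.3 0 0 0 0;-1 0 0.3 0 0 0 0"}}

```text
time: 5.95
eef_pos: [0.434, -0.3228, 0.0572]
tool_rot: [-2.922, -1.148, 0.002]
force: [-5.9, 6.3, 5.2]
gripper_width: -0.0002
finger_force: 4.3
```

>>> {"op": "servo_tool", "data": {"rows": "-1 0 0.1 0 0 0 0;-1 0 0.2 0 0 0 0;-1 0 0.3 0 0 0 0;-1 0 0.3 0 0 0 0"}}

```text
time: 6.35
eef_pos: [0.4341, -0.3229, 0.0571]
tool_rot: [-2.916, -1.147, 0.005]
force: [-17.5, 14.0, 17.8]
gripper_width: -0.0006
finger_force: 11.5
```

>>> {"op": "servo_tool", "data": {"rows": "-1 0 -1.5 0 0 0 0;-1 0 -3 0 0 0 0;-1 0 -3 -5 0 0 0;-1 0 -3 -10 0 0 0;-1 0 -3 -15 0 0 -8;-1 0 -3 -20 0 0 -16;-1 -0.5 0 -20 0 0 -24;-1 -1 4 -20 0 0 -32;-1 -1.6 8 -20 0 0 -40;-1 -1.6 9.5 -20 0 0 -48;-1 -1.6 9.5 -20 0 0 -56;-1 -1.6 9.5 -20 0 0 -64;-1 -1.6 9.5 -20 0 0 -72;-1 -1.6 9.5 -20 0 0 -75;-1 -1.6 9.5 -20 0 0 -75"}}

```text
time: 7.85
eef_pos: [0.4902, -0.4067, 0.2575]
tool_rot: [1.619, 2.691, 0.0]
force: [-0.5, -0.2, 0.1]
gripper_width: -0.0003
finger_force: 0.0
```

```bash
cat >> h.py <<'E'
HUB=np.array([.5433,-.441])
def tq(n=3):
    o=[]
    for i in range(n):
        s=observe(); p=s['eef_pos'][:2]-HUB; F=s['force']; o.append([s['torque'][2]+p[0]*F[1]-p[1]*F[0],p[0]*F[1]-p[1]*F[0],*F])
        if i<n-1: grab_frame("top")
    r=R.from_rotvec(s['tool_rot']).as_matrix()
    print("t",s['time'],"tau",np.round(np.mean(o,0),3),"p",s['eef_pos'].round(4),"polar",round(np.hypot(*p),4),np.degrees(np.arctan2(p[1],p[0])).round(1),"yang",np.degrees(np.arctan2(r[1,1],r[0,1])).round(1),"z",r[:,2].round(3))
E
python3 - <<'E'
from h import *
import cv2
tq(2)
a=grab_frame("wrist"); m=camera_model("wrist");print(m)
t=grab_frame("top")
b=cv2.resize(t[145:295,300:440],None,fx=1.7,fy=1.7); o=np.zeros((420,800,3),np.uint8); o[:,:560]=a; o[:b.shape[0],560:560+b.shape[1]]=b
cv2.imwrite("pics/w2.png",o[:,:,::-1])
E
```

```text
t 7.9 tau [ 0.014  0.026 -0.399 -0.223  0.325] p [ 0.4901 -0.4067  0.2575] polar 0.0633 147.2 yang 27.8 z [ 0.001 -0.    -1.   ]
{'K': array([[325.1922621 ,   0.        , 284.54430682],
       [  0.        , 325.1922621 , 211.45856884],
       [  0.        ,   0.        ,   1.        ]]), 'eye': array([ 0.45394351, -0.34000334,  0.40060301]), 'rotation': array([-0.29645224, -0.07220753,  0.48029881])}
```

View pics/w2.png

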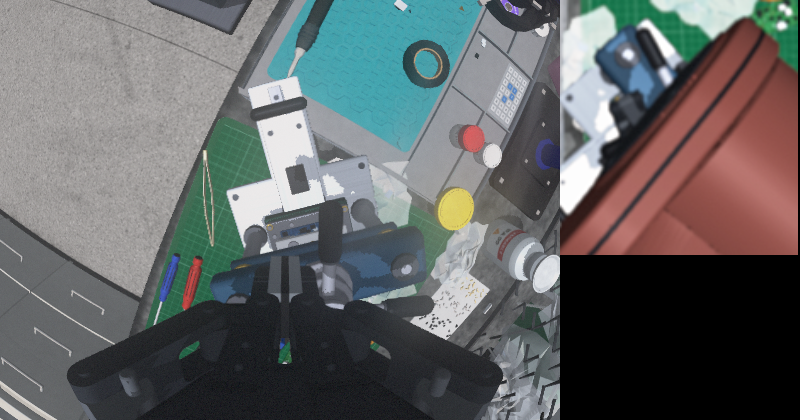

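The shuttle is home, and the spoke grip at (332, 205–260) lies to the right of the fingers. I'll descend and make the first contact.

>>> {"op": "servo_tool", "data": {"rows": "-1 0 0 2 0 0 0;-1 0 0 4 0 0 0;-1 0 0 5.6 0 0 0;-1 0 0 5.6 0 0 0;-1 0 0.5 5.6 0 0 0;-1 0 0.9 5.6 0 0 0;-1 0.1 1.3 5.6 0 0 4;-1 0.2 1.7 5.6 0 0 8;-1 0.3 2.1 5.6 0 0 12;-1 0.3 2.1 5.6 0 0 12"}}

```text
time: 9.0
eef_pos: [0.5063, -0.3947, 0.2024]
tool_rot: [-1.897, -2.504, 0.002]
force: [-5.2, -1.2, 0.9]
gripper_width: -0.0003
finger_force: 2.7
```

```bash
python3 -c "
from h import *
tq(3)"
```

```text
t 9.1 tau [ 0.281  0.243 -4.65  -0.731  1.445] p [ 0.5063 -0.3947  0.2024] polar 0.0593 128.6 yang 15.8 z [-0.001 -0.001 -1.   ]
```

>>> {"op": "servo_tool", "data": {"rows": "-1 0.14 0.4 0 0 0 4;-1 0.25 0.8 0 0 0 8;-1 0.34 1.2 0 0 0 12;-1 0.4 1.6 0 0 0 16;-1 0.42 2 0 0 0 20;-1 0.42 2.43 0 0 0 24;-1 0.39 2.84 0 0 0 28;-1 0.33 3.25 0 0 0 32;-1 0.24 3.65 0 0 0 36;-1 0.13 4.05 0 0 0 40"}}

```text
time: 10.1
eef_pos: [0.5445, -0.3823, 0.2024]
tool_rot: [-2.639, -1.703, 0.003]
force: [-7.4, -0.2, 3.2]
gripper_width: -0.0
finger_force: 3.8
```

```bash
python3 -c "
from h import *
tq(1);tq(3)"
```

```text
t 10.1 tau [ 0.465  0.435 -7.423 -0.202  3.166] p [ 0.5445 -0.3823  0.2024] polar 0.0587 88.8 yang -24.3 z [-0.002 -0.    -1.   ]
t 10.2 tau [ 0.397  0.403 -6.877 -0.599  2.566] p [ 0.5451 -0.3823  0.2023] polar 0.0587 88.3 yang -24.3 z [-0.001 -0.001 -1.   ]
```

>>> {"op": "servo_tool", "data": {"rows": "-1 0.14 0.4 0 0 0 4;-1 0.25 0.8 0 0 0 8;-1 0.34 1.2 0 0 0 12;-1 0.4 1.6 0 0 0 16;-1 0.42 2 0 0 0 20;-1 0.42 2.43 0 0 0 24;-1 0.39 2.84 0 0 0 28"}}

```text
time: 10.9
eef_pos: [0.5721, -0.3899, 0.2024]
tool_rot: [-2.972, -1.014, 0.003]
force: [-8.8, 2.5, 3.2]
gripper_width: -0.0001
finger_force: 3.6
```

```bash
python3 -c "
from h import *
tq(1);tq(2)"
```

```text
t 10.9 tau [ 0.529  0.522 -8.789  2.52   3.223] p [ 0.5721 -0.3899  0.2024] polar 0.0587 60.6 yang -52.3 z [-0.002  0.    -1.   ]
t 10.95 tau [ 0.439  0.463 -7.663  2.437  3.07 ] p [ 0.5728 -0.3899  0.2023] polar 0.059 60.0 yang -52.6 z [-0.001  0.    -1.   ]
```

>>> {"op": "servo_tool", "data": {"rows": "-1 0.14 0.4 0 0 0 4;-1 0.25 0.8 0 0 0 8;-1 0.34 1.2 0 0 0 12"}}

```text
time: 11.25
eef_pos: [0.5825, -0.3966, 0.2023]
tool_rot: [-3.061, -0.699, 0.002]
force: [-7.4, 3.1, 4.0]
gripper_width: -0.0002
finger_force: 3.5
```

>>> {"op": "servo_tool", "data": {"rows": "-1 0.07 0.2 0 0 0 2;-1 0.14 0.4 0 0 0 4;-1 0.2 0.6 0 0 0 6;-1 0.25 0.8 0 0 0 8"}}

```text
time: 11.65
eef_pos: [0.5884, -0.4023, 0.2022]
tool_rot: [-3.102, -0.486, 0.002]
force: [-6.7, 4.7, 2.6]
gripper_width: 0.0001
finger_force: 3.5
```

```bash
python3 -c "
from h import *
tq(1);tq(2)"
```

```text
t 11.65 tau [ 0.393  0.472 -6.671  4.742  2.564] p [ 0.5884 -0.4023  0.2022] polar 0.0594 40.6 yang -72.2 z [-0.001  0.002 -1.   ]
t 11.7 tau [ 0.423  0.472 -6.829  4.604  2.716] p [ 0.5887 -0.4025  0.2022] polar 0.0595 40.3 yang -72.3 z [-0.001  0.001 -1.   ]
```

>>> {"op": "servo_tool", "data": {"rows": "-1 0 -0.5 0 0 0 0;-1 0 -0.9 0 0 0 0;-1 0 -0.9 -3 0 0 0;-1 0 -0.9 -5.5 0 0 -8;-1 -0.9 -2 -5.5 0 0 -16;-1 -1.9 -2.9 -5.5 0 0 -24;-1 -2.8 -3.4 -5.5 0 0 -32;-1 -3.8 -3.8 -5.5 0 0 -40;-1 -4.9 -4 -5.5 0 0 -48;-1 -5.9 -4 -5.5 0 0 -56;-1 -6.8 -3.9 -5.5 0 0 -64;-1 -7.6 -3.7 -5.5 0 0 -72;-1 -8.3 -3.5 -5.5 0 0 -80;-1 -8.6 -3.3 -5.5 0 0 -88;-1 -8.6 -3.3 -5.5 0 0 -90;-1 -8.6 -3.3 -5.5 0 0 -90"}}

```text
time: 13.3
eef_pos: [0.4972, -0.3981, 0.257]
tool_rot: [1.847, 2.54, 0.0]
force: [0.2, 0.7, 0.3]
gripper_width: 0.0
finger_force: 0.0
```

```bash
python3 - <<'E'
from h import *
import cv2
tq(2)
a=grab_frame("wrist")
m=camera_model("wrist"); 
cv2.imwrite("pics/w3.png",a[:,:,::-1])
E
```

```text
t 13.35 tau [ 0.002 -0.011  0.352 -0.087 -0.001] p [ 0.4972 -0.398   0.2568] polar 0.063 137.0 yang 17.9 z [ 0.001 -0.    -1.   ]
```

View pics/w3.png

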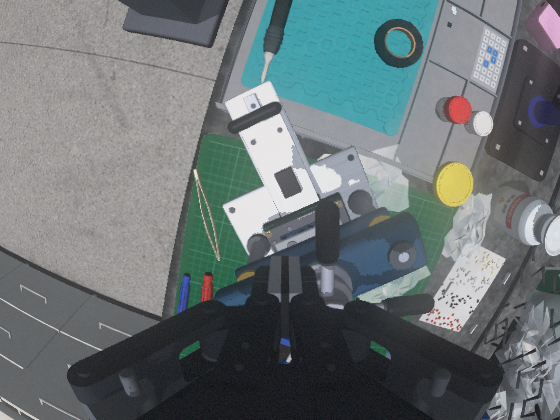

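The next spoke is at (327, 200–262), just ahead of the fingers. I'll descend and push it.

>>> {"op": "servo_tool", "data": {"rows": "-1 0 0 2 0 0 0;-1 0 0 4 0 0 0;-1 0 0 5.5 0 0 0;-1 0 0 5.5 0 0 0;-1 0 0.5 5.5 0 0 0;-1 0 0.9 5.5 0 0 0;-1 0.14 1.3 5.5 0 0 4;-1 0.25 1.7 5.5 0 0 8"}}

```text
time: 14.2
eef_pos: [0.5108, -0.3913, 0.202]
tool_rot: [-2.025, -2.399, 0.003]
force: [-9.1, 0.1, 1.4]
gripper_width: 0.0001
finger_force: 4.1
```

>>> {"op": "servo_tool", "data": {"rows": "-1 0.14 0.4 0 0 0 4;-1 0.25 0.8 0 0 0 8;-1 0.29 1 0 0 0 10"}}

```text
time: 14.5
eef_pos: [0.5207, -0.3865, 0.202]
tool_rot: [-2.227, -2.214, 0.003]
force: [-7.9, 0.9, 0.9]
gripper_width: 0.0002
finger_force: 3.9
```

```bash
python3 -c "
from h import *
tq(1);tq(2)"
```

```text
t 14.5 tau [ 0.412  0.411 -7.896  0.855  0.915] p [ 0.5207 -0.3865  0.202 ] polar 0.059 112.6 yang -0.3 z [-0.002 -0.    -1.   ]
t 14.55 tau [ 0.413  0.395 -7.47   0.542  0.766] p [ 0.5209 -0.3864  0.202 ] polar 0.059 112.3 yang -0.4 z [-0.002 -0.    -1.   ]
```

>>> {"op": "servo_tool", "data": {"rows": "-1 0.14 0.4 0 0 0 4;-1 0.25 0.8 0 0 0 8;-1 0.36 1.3 0 0 0 13"}}

```text
time: 14.85
eef_pos: [0.5334, -0.383, 0.2021]
tool_rot: [-2.463, -1.947, 0.003]
force: [-7.4, 0.3, 1.0]
gripper_width: -0.0
finger_force: 3.9
```

```bash
python3 -c "
from h import *
tq(1);tq(2)"
```

```text
t 14.85 tau [ 0.386  0.429 -7.439  0.293  1.045] p [ 0.5334 -0.383   0.2021] polar 0.0589 99.7 yang -13.3 z [-0.002  0.    -1.   ]
t 14.9 tau [ 0.361  0.404 -6.83  -0.824  0.538] p [ 0.5344 -0.3827  0.202 ] polar 0.0589 98.7 yang -13.7 z [-0.002 -0.    -1.   ]
```

>>> {"op": "servo_tool", "data": {"rows": "-1 0.14 0.4 0 0 0 4;-1 0.25 0.8 0 0 0 8;-1 0.36 1.3 0 0 0 13"}}

```text
time: 15.2
eef_pos: [0.547, -0.3823, 0.2021]
tool_rot: [-2.668, -1.656, 0.003]
force: [-8.2, 0.8, 1.2]
gripper_width: 0.0
finger_force: 3.7
```

```bash
python3 -c "
from h import *
tq(1);tq(2)"
```

```text
t 15.2 tau [ 0.494  0.487 -8.245  0.834  1.213] p [ 0.547  -0.3823  0.2021] polar 0.0588 86.4 yang -26.3 z [-0.002  0.    -1.   ]
t 15.25 tau [ 0.401  0.451 -7.687  0.083  1.396] p [ 0.5479 -0.3822  0.202 ] polar 0.059 85.5 yang -26.7 z [-0.002 -0.    -1.   ]
```

>>> {"op": "servo_tool", "data": {"rows": "-1 0.14 0.4 0 0 0 4;-1 0.25 0.8 0 0 0 8;-1 0.36 1.3 0 0 0 13"}}

```text
time: 15.55
eef_pos: [0.5603, -0.3846, 0.202]
tool_rot: [-2.838, -1.344, 0.003]
force: [-7.9, 0.7, 0.4]
gripper_width: -0.0
finger_force: 3.6
```

```bash
python3 -c "
from h import *
tq(1);tq(2)"
```

```text
t 15.55 tau [ 0.38   0.459 -7.913  0.741  0.376] p [ 0.5603 -0.3846  0.202 ] polar 0.059 73.2 yang -39.3 z [-0.002  0.001 -1.   ]
t 15.6 tau [ 0.346  0.425 -7.193  1.061  1.054] p [ 0.5612 -0.3846  0.202 ] polar 0.0592 72.4 yang -39.6 z [-0.002  0.    -1.   ]
```

>>> {"op": "servo_tool", "data": {"rows": "-1 0.14 0.4 0 0 0 4;-1 0.25 0.8 0 0 0 8;-1 0.36 1.3 0 0 0 13"}}

```text
time: 15.9
eef_pos: [0.5729, -0.3895, 0.202]
tool_rot: [-2.971, -1.015, 0.003]
force: [-8.2, 2.5, 0.9]
gripper_width: -0.0001
finger_force: 3.5
```

```bash
python3 -c "
from h import *
tq(1);tq(2)"
```

```text
t 15.9 tau [ 0.424  0.495 -8.165  2.547  0.879] p [ 0.5729 -0.3895  0.202 ] polar 0.0593 60.1 yang -52.3 z [-0.002  0.001 -1.   ]
t 15.95 tau [ 0.398  0.434 -6.973  2.511  1.538] p [ 0.5737 -0.3897  0.2019] polar 0.0596 59.4 yang -52.6 z [-0.002  0.001 -1.   ]
```

>>> {"op": "servo_tool", "data": {"rows": "-1 0.14 0.4 0 0 0 4;-1 0.25 0.8 0 0 0 8;-1 0.36 1.3 0 0 0 13"}}

```text
time: 16.25
eef_pos: [0.5837, -0.3968, 0.2019]
tool_rot: [-3.066, -0.672, 0.003]
force: [-8.7, 5.1, 3.6]
gripper_width: 0.0001
finger_force: 5.0
```

```bash
python3 -c "
from h import *
tq(1);tq(2)"
```

```text
t 16.25 tau [ 0.531  0.593 -8.705  5.132  3.633] p [ 0.5837 -0.3968  0.2019] polar 0.0599 47.6 yang -65.3 z [-0.003  0.002 -1.   ]
t 16.3 tau [ 0.562  0.595 -8.87   5.02   3.245] p [ 0.5843 -0.3971  0.2018] polar 0.0601 47.0 yang -65.6 z [-0.002  0.002 -1.   ]
```

>>> {"op": "servo_tool", "data": {"rows": "-1 0.07 0.2 0 0 0 2;-1 0.14 0.4 0 0 0 4"}}

```text
time: 16.5
eef_pos: [0.5867, -0.3993, 0.2019]
tool_rot: [-3.086, -0.568, 0.003]
force: [-9.6, 8.0, 3.1]
gripper_width: -0.0
finger_force: 5.5
```

```bash
python3 -c "
from h import *
tq(1);tq(3);print(observe()['finger_force'])"
```

```text
t 16.5 tau [ 0.699  0.746 -9.552  8.004  3.085] p [ 0.5867 -0.3993  0.2019] polar 0.0602 43.8 yang -69.2 z [-0.003  0.003 -1.   ]
t 16.6 tau [ 0.644  0.679 -8.949  7.042  3.339] p [ 0.5869 -0.3995  0.2019] polar 0.0602 43.6 yang -69.1 z [-0.003  0.003 -1.   ]
4.786321520805359
```

>>> {"op": "servo_tool", "data": {"rows": "-1 0.07 0.2 0 0 0 2;-1 0.14 0.4 0 0 0 4"}}

```text
time: 16.8
eef_pos: [0.5895, -0.4021, 0.2019]
tool_rot: [-3.104, -0.46, 0.004]
force: [-10.5, 8.3, 3.8]
gripper_width: -0.0
finger_force: 6.0
```

```bash
python3 -c "
from h import *
tq(1);tq(3);print(observe()['finger_force'])"
```

```text
t 16.8 tau [  0.685   0.791 -10.451   8.326   3.847] p [ 0.5895 -0.4021  0.2019] polar 0.0604 40.1 yang -73.1 z [-0.003  0.004 -1.   ]
t 16.9 tau [ 0.7    0.76  -9.82   8.2    4.201] p [ 0.5896 -0.4023  0.2019] polar 0.0603 39.9 yang -73.1 z [-0.003  0.003 -1.   ]
5.419697463512421
```

>>> {"op": "servo_tool", "data": {"rows": "-1 0 -0.3 0 0 0 0;-1 0 -0.6 0 0 0 0;-1 0 -1 0 0 0 0;-1 0 -1 -3 0 0 0;-1 0 -1 -6 0 0 0;-1 0 -1 -10 0 0 0;-1 0 -1 -12 0 0 0;-1 0 -1 -12 0 0 0"}}

```text
time: 17.7
eef_pos: [0.5884, -0.3954, 0.3259]
tool_rot: [3.103, 0.461, 0.008]
force: [-0.1, -1.1, -0.5]
gripper_width: 0.0001
finger_force: 0.0
```

```bash
python3 - <<'E'
from h import *
import cv2
tq(1)
cv2.imwrite("pics/w4.png",grab_frame("wrist")[:,:,::-1])
E
```

```text
t 17.7 tau [-1.000e-03 -4.500e-02 -7.100e-02 -1.062e+00 -4.860e-01] p [ 0.5884 -0.3954  0.3259] polar 0.0642 45.3 yang -73.1 z [ 0.006 -0.003 -1.   ]
```

View pics/w4.png

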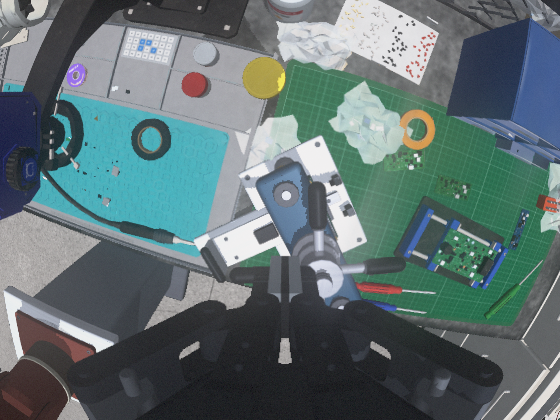

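The picture shows the arm clear of the press, the pushed spoke at (318, 185–250) where it was left, and the tub, jar and tape undisturbed. I'm handing in.

```bash
python3 -c "
from workcell import *
print(close_job())"
```

```text
the job is handed in; nothing more can be done
None
```

The shuttle is home against its stop, and the press is wound down onto the board over two capstan spokes to about 1.7 times the free turning effort; the job was handed in at about 18 s with the arm clear (no verdict returned).

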